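# Put a battery pack on charge in the equipment store

### The arm

A 6-joint arm with a two-finger parallel gripper is mounted at the origin on the work surface. World frame = base frame: x ahead of the robot, y to its left, z up, the work surface at z = 0. Lengths are in mm, angles in degrees, forces in N, time in s.
With the tool pointing down it reaches from about 350 to 950 mm from the base axis. Payload 17.4 kg.
Tool frame: the origin (TCP) lies on the mounting face of the last link; the fingertips stand 186 mm ahead of it and the grasp point (between the pads) lies 167 mm ahead of it; z points along the fingers, x is the direction in which the jaws open and shut, and the axes are right-handed (so a half turn about z gives the same grasp; the last joint's range is limited). The gripper opens to 93 mm and grips with 3 to 60 N. Pads are 15 mm wide; open, the fingers measure 128 mm over their backs; the gripper's body (75 mm by 188 mm) begins 65 mm behind the grasp point.
Start: joints at [63.209, 6.646, 82.598, -0, 90.757, -2.166], TCP at [281.274, 613.612, 404.746] pointing down, gripper open.
Joint ranges: [-162.19, 162.19], [-47.58, 125.68], [4.15, 143.07], [-65.23, 245.23], [0.69, 171.88], [-170.13, 170.13]. Speed limits (degrees/s): [108.29, 108.29, 127.2, 180, 180, 180].

### API

Orientations are given as a 3x3 rotation matrix whose columns are the frame's x, y, z axes.
In Python, from plant import arm gives the robot as it stands. The module is installed in compiled form; this text tells all that it offers.
- The arm moves only by the tool servo_tool, never from a script. Its argument "plan" is one flat list of numbers, 4 for each row, row after row: the shift along the tool's x, y, z in mm, then the turn about the tool's z in rad. A call has 1 to 8 rows; each row is the pose to reach, as a shift and turn from the pose commanded when the call began, along the tool's axes at that moment; what a row does not reach only later rows make up. A row lasts 1/12 s, in which the tool goes at most 41.7 mm and 7.16 degrees, less where a joint would pass 70% of its speed; a pose out of reach is approached as far as the arm can. A call with a gripper value outside its range is refused whole. "claw" is the opening in per cent of the stroke, from 0 (shut) to 100 (fully open), set as the call begins (left out, the last holds). The fingers move at their own pace and stop on an object; "squeeze" is the grip in N (left out, the last holds). Time passes only in rows, so rows that repeat a pose let the fingers close. It gives the time, the measured TCP pose, the force and the opening at its end, in the units of the state.
- arm.get_state(): the state, without advancing time (a new reading comes with each control period).
- arm.grab_frame(name): name is "scene" or "top" or "wrist"; returns the picture (384x512x3 uint8, red, green, blue); there is no depth.
- arm.camera_params(name): a dict with "intrinsics" (3x3 intrinsics, pixels), "R" (3x3) and "t" (3): a world point X has camera coordinates R X + t; the wrist camera has in their place "tool_from_camera" (4x4, takes a point from camera to tool coordinates, whose origin is the TCP and whose axes are the tool frame's). Camera axes: x right, y down, z forward; pixel columns grow to the right and rows downward; lengths in mm; the calibration is good to about 2 mm. A picture is of the moment at which its call begins: read the wrist's pose just before it. camera_params takes no time and is no camera call.
- arm.job_done(): hands the job in, once; it reports no verdict.
The state is a dict: "clock": time; "q": joint angles; "qvel": joint speeds; "effort": joint torques, N m; "ee_pos": TCP position; "tool_rot": TCP orientation; "force": force on the tool from outside, world axes, zero at the start; "torque": the same for the moment, N m; "grip_width": finger opening in mm.
Only numpy, scipy, OpenCV 4.12 (cv2) and the standard library are available. Lean on these libraries where they do the work, as an engineer would, in place of code of your own. Each camera call takes 0.05 s, during which the arm holds its last target.

### The job

Put the respirator battery pack on charge: plug it into the charging dock and push it fully home, then let go of it. A hidden interlock may be blocking one of the dock's two bays, and only feel can tell which: never force the pack; if it stops short, take it out and use the other bay. Leave the filter, the tape roll and the bottle where they are.

Things in the scene. Friction and masses are not known exactly. Their poses are not given: they have to be found in the camera images.
- pack: Loose grey battery pack standing upright on its plug end, 125 mm tall, 0.25 to 0.5 kg. Upper body 60 (its x) x 44 (its y) x 75 mm tall; below it a narrower black plug end 48 (x) x 34 (y) mm, 50 mm long, stepped in 2.5 mm per side over its lowest 4 mm. Between them a flat shoulder, 50 mm above the underside. Origin: centre of the underside, z to the top. A half turn about z is the same.
- dock: Fixed black charging dock, 130 (x) x 210 (y) x 80 mm high, two equal bays in its flat top deck. Origin: centre of its underside; bays lie along its axes. A hidden interlock bar usually blocks one bay: there the plug end stops dead about 26 mm below the deck. In a free bay it goes 50 mm in, until the pack's shoulder meets the deck. More than 90 N between pack and dock counts as forcing.
- bay_a (a point): Centre of the mouth of one bay, at deck height (80 mm), 40 mm from the dock's centre towards its -y; dock's axes. The bay is 50 (x) x 36 (y) mm, 62 mm deep, 2.5 mm chamfer round the mouth (1 mm play per side for the plug end). A grey shutter plate lies 8 mm below the deck; it slides straight down under about 8 N and stays where it is left, no spring.
- bay_b (a point): Centre of the mouth of the other bay, at deck height, 40 mm from the dock's centre towards its +y; dock's axes. Same size and shutter as the first bay.
- filter: Bystander: white round filter canister, 92 mm across, 56 mm high. Origin at the centre of its underside.
- tape: Bystander: roll of clear packing tape lying flat, 100 mm across, 48 mm high. Origin at the centre of its underside.
- spray: Bystander: white bottle, 60 mm across, 150 mm high. Origin at the centre of its underside.
Things that resemble listed ones, but are neither listed nor needed, are in the scene too. Leave any orange or yellow look-alike of the pack alone.

How it is judged:
By the outcome, as a careful person would: the job done as asked, in the order asked, and still so for the second after the job is handed in, with the robot touching nothing.
It also fails if it takes over 72 s, if anything falls off the work surface, if the arm or the gripper's body presses on something with over 40 N, if the wrist force passes 120 N, or if a joint passes its speed limit or range.

## Working session

There is one attempt and no reset: what is moved stays moved. The work goes in short steps, Python scripts to look and compute and a tool call to move; the robot and the scene stay as the last step left them, time stands still between calls to the robot, and variables do not carry over. Pictures are saved under pics/ and viewed, and the job is handed in when it is done.

Besides the shell and the picture viewer there is one more tool, called after "Request:" by a JSON object that holds its "method" and its "body". servo_tool: Moves the arm, as the interface text tells. Its arguments: {"type":"object","properties":{"plan":{"type":"array","items":{"type":"number"}},"claw":{"type":"number"},"squeeze":{"type":"number"}},"required":["plan"]}

```bash
mkdir -p pics; python3 - <<'E'
from plant import arm
import cv2,numpy as np
s=arm.get_state(); print({k:np.round(v,3).tolist() for k,v in s.items()})
for n in ["scene","top","wrist"]:
    im=arm.grab_frame(n); cv2.imwrite(f"pics/{n}0.png",im[:,:,::-1])
    print(n,{k:np.round(v,4).tolist() for k,v in arm.camera_params(n).items()})
E
```

```text
{'clock': 0.0, 'q': [63.208, 6.674, 82.636, -0.0, 90.758, -2.165], 'qvel': [-0.006, 0.018, -0.01, -0.016, 0.027, -0.041], 'effort': [0.0, -72.125, -62.26, 0.078, 0.024, -0.0], 'ee_pos': [281.286, 613.605, 404.005], 'tool_rot': [[0.417, 0.909, -0.001], [0.909, -0.417, -0.001], [-0.001, -0.0, -1.0]], 'force': [0.314, 0.649, 0.228], 'torque': [0.006, -0.052, 0.009], 'grip_width': 92.3}
scene {'intrinsics': [[419.4833, 0.0, 253.8093], [0.0, 419.4833, 191.6241], [0.0, 0.0, 1.0]], 'R': [[-0.5467, 0.8373, 0.0009], [0.7119, 0.4653, -0.5261], [-0.4409, -0.287, -0.8504]], 't': [321.4923, -428.1069, 1194.7896]}
top {'intrinsics': [[360.9978, 0.0, 256.4329], [0.0, 360.9978, 189.3778], [0.0, 0.0, 1.0]], 'R': [[0.021, -0.9995, -0.0238], [-0.9876, -0.0171, -0.156], [0.1556, 0.0268, -0.9875]], 't': [30.8076, 630.1829, 858.312]}
wrist {'intrinsics': [[337.3052, 0.0, 255.1755], [0.0, 337.3052, 192.7927], [0.0, 0.0, 1.0]], 'tool_from_camera': [[1.0, 0.0009, -0.0012, -0.329], [-0.0005, 0.9709, 0.2396, -66.5526], [0.0014, -0.2396, 0.9709, 19.4649], [0.0, 0.0, 0.0, 1.0]]}
```

View pics/scene0.png

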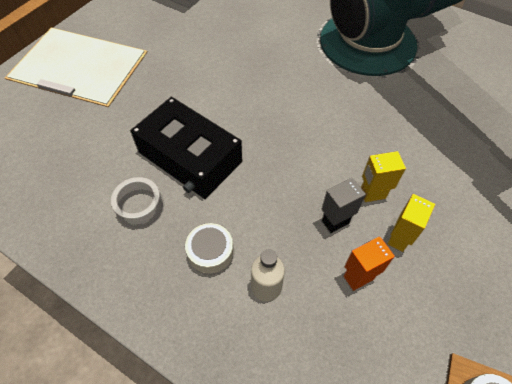

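View pics/top0.png

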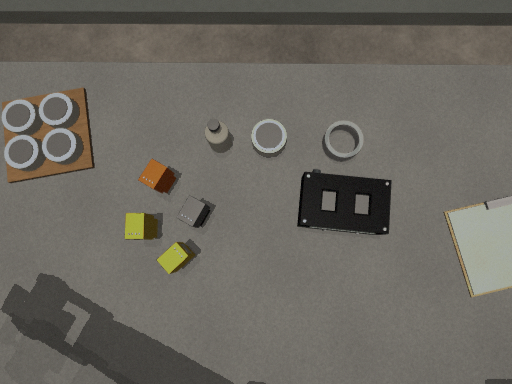

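View pics/wrist0.png

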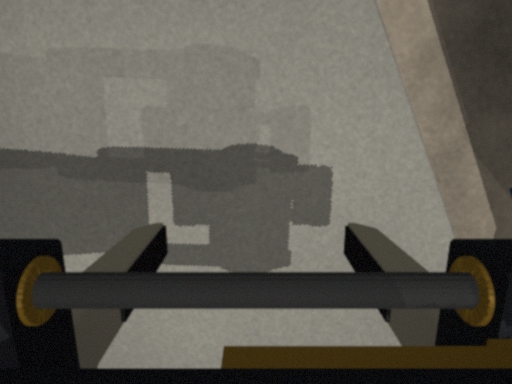

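```bash
python3 - <<'E'
import cv2,numpy as np
t=cv2.imread('pics/top0.png');s=cv2.imread('pics/scene0.png')
a=cv2.resize(t[150:280,110:240],(480,480),interpolation=3);b=cv2.resize(t[155:245,285:405],(640,480),interpolation=3)[:, :]
cv2.imwrite('pics/c1.png',a);cv2.imwrite('pics/c2.png',b)
cv2.imwrite('pics/c3.png',cv2.resize(s[140:300,300:450],(600,600),interpolation=3)[:, :])
E
```

```text
(no output)
```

View pics/c1.png

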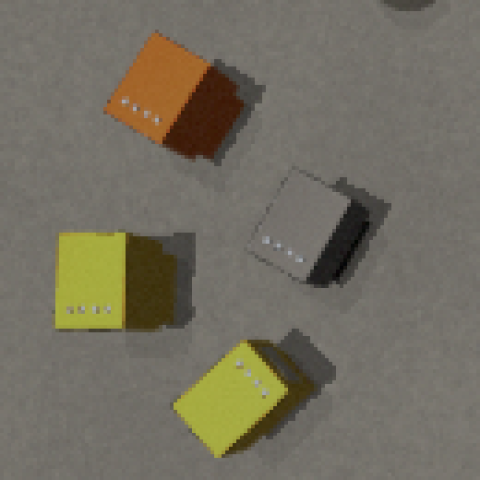

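View pics/c2.png

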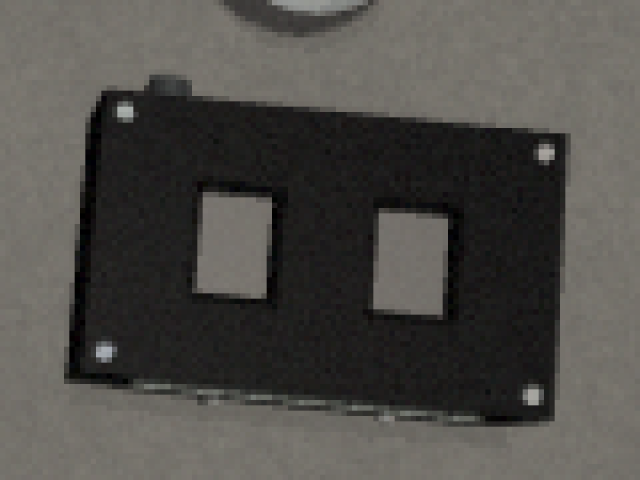

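View pics/c3.png

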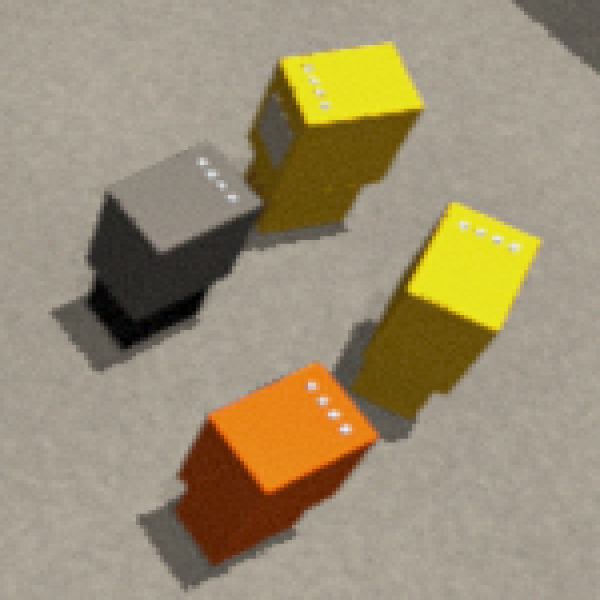

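```bash
cat > h.py <<'E'
from plant import arm
import numpy as np,cv2
def ray(name,px,z,pose=None):
    c=arm.camera_params(name);K=np.array(c['intrinsics']);px=np.atleast_2d(px).astype(float)
    d=np.c_[px,np.ones(len(px))]@np.linalg.inv(K).T
    if name=='wrist':
        T=np.array(c['tool_from_camera']);p,R=pose
        d=d@(R@T[:3,:3]).T;o=p+R@T[:3,3]
    else:
        R=np.array(c['R']);o=-R.T@np.array(c['t']);d=d@R
    return (o+d*((z-o[2])/d[:,2])[:,None])[:,:2]
def rect(P):
    # corners ordered; print centre, side lens, dirs
    for i in range(len(P)):
        e=P[(i+1)%len(P)]-P[i]; print('  edge',np.round(np.linalg.norm(e),1),np.round(np.degrees(np.arctan2(e[1],e[0])),1))
    print('  centre',np.round(P.mean(0),1))
E
python3 - <<'E'
from h import *
c1=np.array([(295,167),(352,200),(308,283),(248,248)])/3.692+[110,150]-.4
print('pack top');rect(ray('top',c1,125))
c3=np.array([(205,142),(263,203),(165,250),(107,190)])/[4,3.75]+[300,140]-.4
print('pack scene');rect(ray('scene',c3,125))
c2=np.array([(125,111),(545,153),(533,396),(105,352)])/5.333+[285,155]-.4
print('dock screws');rect(ray('top',c2,80))
b=np.array([(197,184),(285,190),(272,303),(192,297)])/5.333+[285,155]-.4
print('bayL');rect(ray('top',b,80))
b=np.array([(376,203),(462,210),(450,322),(370,316)])/5.333+[285,155]-.4
print('bayR');rect(ray('top',b,80))
for n,p in [('orange',(156,175)),('y1',(135,226)),('y2',(173,258))]: print(n,ray('top',p,125))
E
```

```text
pack top
  edge 41.8 -118.7
  edge 57.7 154.3
  edge 43.7 61.5
  edge 57.8 -27.6
  centre [566.4 189.8]
pack scene
  edge 42.8 65.0
  edge 55.5 -27.9
  edge 41.6 -112.7
  edge 57.1 153.4
  centre [568.5 192.2]
dock screws
  edge 190.4 -94.9
  edge 110.2 175.3
  edge 190.3 85.2
  edge 110.6 -4.7
  centre [ 598.2 -173.3]
bayL
  edge 39.8 -93.0
  edge 51.9 172.8
  edge 35.8 86.7
  edge 51.6 -2.9
  centre [ 601.3 -133.1]
bayR
  edge 38.6 -93.7
  edge 51.2 172.4
  edge 35.6 86.7
  edge 51.4 -4.2
  centre [ 594.  -212.7]
orange [[647.57152419 276.12121336]]
y1 [[528.0738587  316.78320173]]
y2 [[458.12545228 225.28605165]]
```

Request:
{"method": "servo_tool", "body": {"plan": [-10,17,0,0,-29,48,0,0,-50,83,0,0,-71,118,0,0.01,-92,153,0,0.02,-113,187,0,0.03,-135,222,0,0.04,-156,257,0,0.04]}}

```text
clock: 0.82
ee_pos: [450.4, 362.8, 404.7]
tool_rot: [[0.453, 0.891, 0.0], [0.891, -0.453, 0.0], [0.0, 0.0, -1.0]]
force: [0.7, 0.0, 0.1]
grip_width: 93.1
```

```bash
cat >> h.py <<'E'
def go(tx,ty,tz,ang=None):
    s=arm.get_state();R=np.array(s['tool_rot']);p=np.array(s['ee_pos'])
    d=R.T@(np.array([tx,ty,tz])-p); a=np.degrees(np.arctan2(R[1,0],R[0,0]))
    print('t',round(s['clock'],2),'pos',np.round(p,1),'ang',round(a,2),'F',np.round(s['force'],1),'w',s['grip_width'])
    print('d tool',np.round(d,1),'' if ang is None else ('turn rad',round(np.radians(a-ang),4)))
E
python3 -c "
from h import *
go(567.4,191,404,63)"
```

```text
t 0.82 pos [450.4 362.8 404.7] ang 63.06 F [0.7 0.  0.1] w 93.08639178952247
d tool [-100.2  182.1    0.7] ('turn rad', np.float64(0.001))
```

Request:
{"method": "servo_tool", "body": {"plan": [-20,36,0,0,-40,72,0,0,-59,108,0,0,-78,142,0,0,-93,168,0,0,-100,182,0,0,-100,182,0,0]}}

```text
clock: 1.4
ee_pos: [568.2, 191.0, 404.3]
tool_rot: [[0.455, 0.89, -0.0], [0.89, -0.455, -0.001], [-0.001, -0.0, -1.0]]
force: [-2.0, 0.9, -0.3]
grip_width: 92.7
```

```bash
python3 - <<'E'
from h import *
go(567.4,191,404,63)
im=arm.grab_frame('wrist')[:,:,::-1]; cv2.imwrite('pics/w1.png',im)
cv2.imwrite('pics/w1c.png',cv2.resize(im[90:290,120:390],(800,593),interpolation=3))
E
```

```text
t 1.4 pos [568.2 191.  404.3] ang 62.92 F [-2.   0.9 -0.3] w 92.70101514522311
d tool [-0.4 -0.8  0.3] ('turn rad', np.float64(-0.0015))
```

View pics/w1c.png

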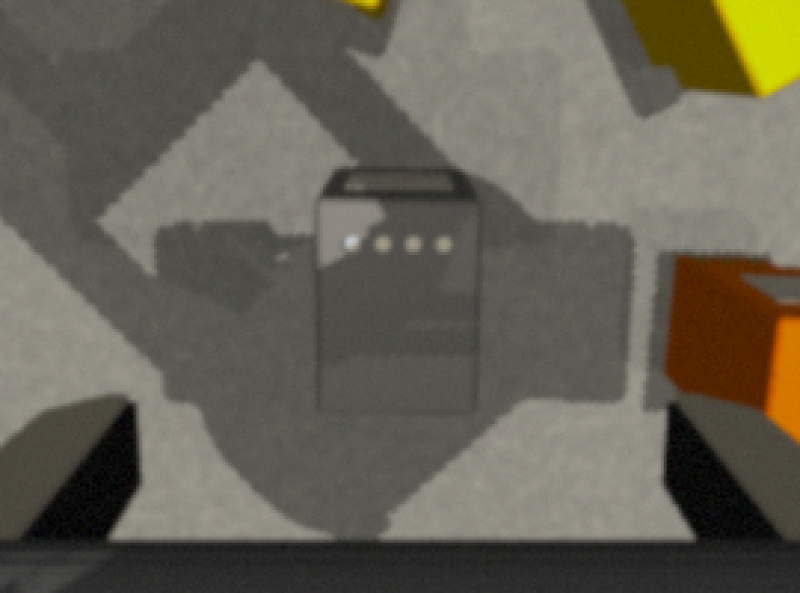

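```bash
python3 - <<'E'
from h import *
s=arm.get_state();po=(np.array(s['ee_pos']),np.array(s['tool_rot']))
P=np.array([(316,199),(479,199),(479,412),(317.5,411.5)])/2.963+[120,90]-.35
W=ray('wrist',P,125,po);rect(W)
print('orange near top/bottom edge, tool frame')
for q,z in [((775,320),125),((665,370),60),((668,255),10)]:
    w=ray('wrist',np.array(q)/2.963+[120,90],z,po)[0]; print(q,np.round((po[1].T@(np.r_[w,z]-po[0]))[:2]))
c=W.mean(0); go(c[0],c[1],95+167,63)
E
```

```text
edge 42.5 63.0
  edge 58.8 -25.9
  edge 44.4 -117.2
  edge 58.7 152.2
  centre [565.  191.7]
orange near top/bottom edge, tool frame
(775, 320) [100.   2.]
(665, 370) [89. 36.]
(668, 255) [101.   6.]
t 1.45 pos [567.4 192.4 404.4] ang 62.97 F [1.  0.5 0.9] w 92.92128824222252
d tool [ -1.7  -1.8 142.4] ('turn rad', np.float64(-0.0006))
```

Request:
{"method": "servo_tool", "body": {"plan": [-1,-1,25,0,-1,-1,55,0,-1.5,-1,80,0,-1.5,-1,105,0,-1.5,-1,125,0,-1.5,-1,137,0,-1.5,-1,142,0,-1.5,-1,142,0]}}

```text
clock: 2.12
ee_pos: [564.9, 193.1, 262.2]
tool_rot: [[0.452, 0.892, -0.001], [0.892, -0.452, -0.0], [-0.001, -0.001, -1.0]]
force: [0.3, 0.6, -0.3]
grip_width: 93.0
```

Request:
{"method": "servo_tool", "body": {"plan": [0,0,0,0,0,0,0,0,0,0,0,0,0,0,0,0,0,0,0,0,0,0,0,0,0,0,0,0], "claw": 0, "squeeze": 40}}

```text
clock: 2.7
ee_pos: [565.4, 192.2, 262.9]
tool_rot: [[0.453, 0.892, 0.0], [0.892, -0.453, 0.0], [0.0, 0.0, -1.0]]
force: [-0.5, 0.6, 0.2]
grip_width: 51.1
```

```bash
python3 - <<'E'
from h import *
go(565,191,262,63)
im=arm.grab_frame('wrist')[:,:,::-1]; cv2.imwrite('pics/w2.png',im)
E
```

```text
t 2.7 pos [565.4 192.2 262.9] ang 63.08 F [-0.5  0.6  0.2] w 51.06963026607692
d tool [-1.3  0.2  0.9] ('turn rad', np.float64(0.0013))
```

View pics/w2.png

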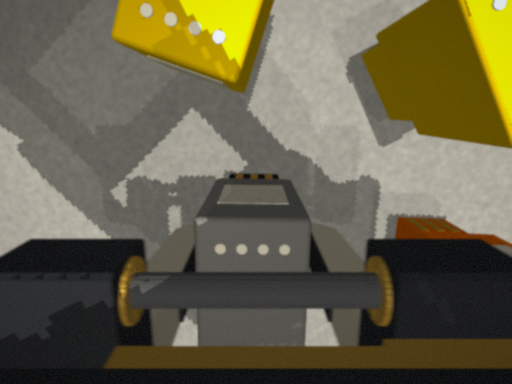

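Request:
{"method": "servo_tool", "body": {"plan": [0,0,0,0,0,0,0,0,0,0,0,0,0,0,0,0,0,0,0,0,0,0,0,0]}}

```text
clock: 3.25
ee_pos: [565.3, 192.3, 262.8]
tool_rot: [[0.453, 0.892, -0.0], [0.892, -0.453, -0.0], [-0.0, -0.0, -1.0]]
force: [-2.2, -0.3, 1.9]
grip_width: 43.8
```

Request:
{"method": "servo_tool", "body": {"plan": [0,0,-5,0,0,0,-20,0,0,0,-50,0,0,0,-80,0,0,0,-110,0,0,0,-130,0,0,0,-140,0,0,0,-140,0]}}

```text
clock: 3.92
ee_pos: [565.4, 192.3, 404.8]
tool_rot: [[0.453, 0.892, 0.003], [0.892, -0.453, 0.001], [0.002, 0.002, -1.0]]
force: [0.0, -0.1, -5.5]
grip_width: 43.9
```

```bash
python3 - <<'E'
from h import *
go(601.6,-133.4,402,85.2)
im=arm.grab_frame('wrist')[:,:,::-1]; cv2.imwrite('pics/w3.png',cv2.resize(im[150:350,140:380],(720,600),interpolation=3))
im=arm.grab_frame('scene')[:,:,::-1]; cv2.imwrite('pics/s3.png',im)
E
```

```text
t 3.92 pos [565.4 192.3 404.8] ang 63.09 F [ 0.  -0.1 -5.5] w 43.9013377049635
d tool [-274.   179.7    2.6] ('turn rad', np.float64(-0.386))
```

View pics/w3.png

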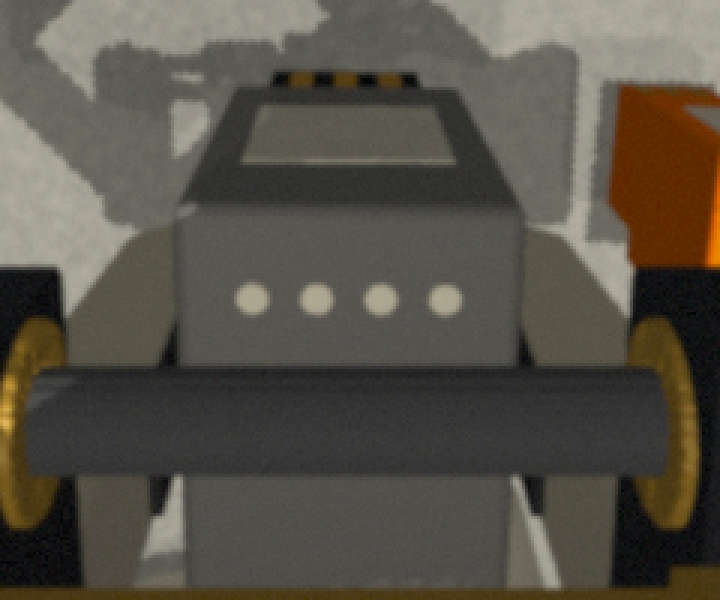

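View pics/s3.png

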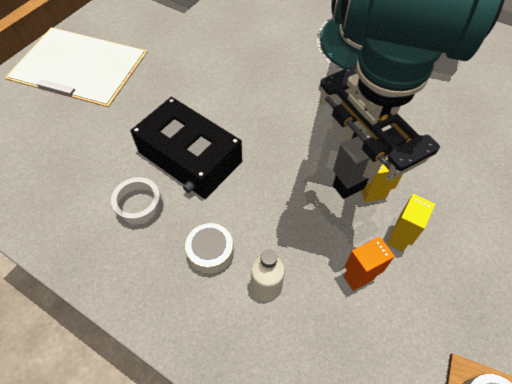

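Request:
{"method": "servo_tool", "body": {"plan": [-12,8,0,-0.02,-40,26,0,-0.06,-72,47,0,-0.11,-104,68,0,-0.16,-136,89,0,-0.21,-168,110,0,-0.26,-200,131,0,-0.31,-230,151,0,-0.35]}}

```text
clock: 4.68
ee_pos: [595.6, -83.3, 400.3]
tool_rot: [[0.117, 0.993, -0.003], [0.993, -0.117, 0.0], [0.0, -0.003, -1.0]]
force: [0.6, 0.4, -3.4]
grip_width: 43.5
```

Request:
{"method": "servo_tool", "body": {"plan": [-15,16,0,-0.02,-28,30,0,-0.03,-33,36,0,-0.036,-34,38,0,-0.036,-34,38,0,-0.036]}}

```text
clock: 5.1
ee_pos: [629.7, -119.3, 401.1]
tool_rot: [[0.084, 0.996, -0.002], [0.996, -0.084, 0.001], [0.001, -0.002, -1.0]]
force: [0.1, 0.3, -4.5]
grip_width: 43.8
```

```bash
python3 - <<'E'
from h import *
go(601.6,-133.4,402,85.2)
im=arm.grab_frame('wrist')[:,:,::-1]; cv2.imwrite('pics/w4.png',im)
im=arm.grab_frame('scene')[:,:,::-1]; cv2.imwrite('pics/s4.png',cv2.resize(im[60:240,90:290],(666,600),interpolation=3))
im=arm.grab_frame('top')[:,:,::-1]; cv2.imwrite('pics/t4.png',cv2.resize(im[140:260,270:430],(800,600),interpolation=3))
go(601.6,-133.4,402,85.2)
E
```

```text
t 5.1 pos [ 629.7 -119.3  401.1] ang 85.17 F [ 0.1  0.3 -4.5] w 43.77963116421861
d tool [-16.5 -26.8  -0.8] ('turn rad', np.float64(-0.0005))
t 5.25 pos [ 629.2 -118.5  402.5] ang 85.24 F [-0.8 -0.3 -5.2] w 44.083897542998315
d tool [-17.2 -26.3   0.5] ('turn rad', np.float64(0.0007))
```

View pics/w4.png

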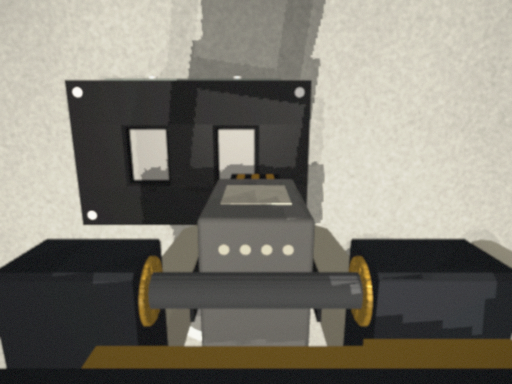

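View pics/s4.png

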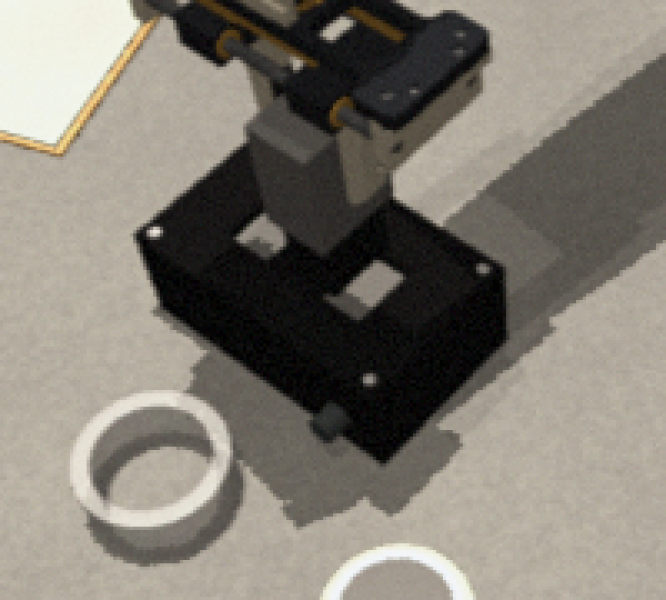

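View pics/t4.png

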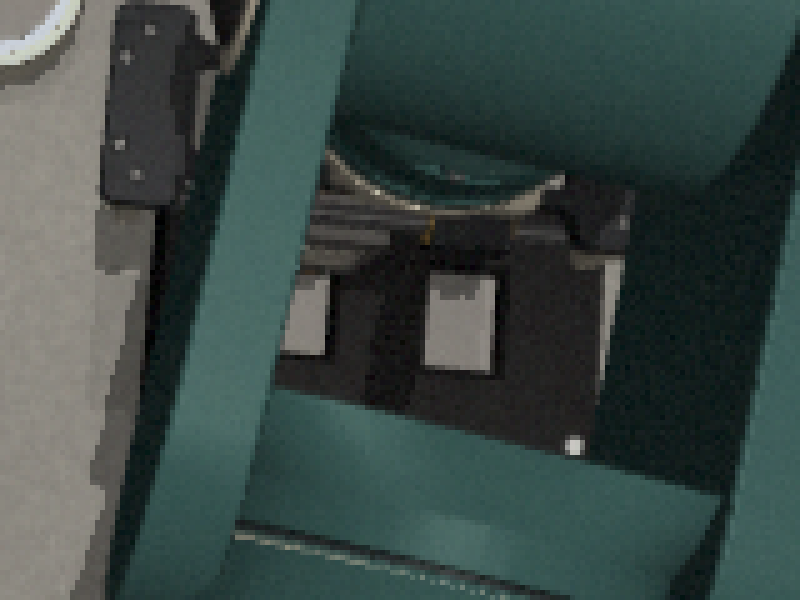

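```bash
python3 - <<'E'
from h import *
im=cv2.imread('pics/w4.png').astype(float).sum(2)
pts=[]
for (x,y) in [(77,92),(300,92),(92,215)]:
    w=im[y-7:y+8,x-7:x+8]; w=np.clip(w-350,0,None); Y,X=np.mgrid[y-7:y+8,x-7:x+8]; pts.append(((w*X).sum()/w.sum(),(w*Y).sum()/w.sum()))
print(np.round(pts,2))
s=arm.get_state();R=np.array(s['tool_rot']);p=np.array([629.6,-119,402])
a=np.radians(85.2);R=np.array([[np.cos(a),np.sin(a),0],[np.sin(a),-np.cos(a),0],[0,0,-1]])
W=ray('wrist',pts,80,(p,R))
print(np.round(W,1))
e=W[1]-W[0];print(np.linalg.norm(e),np.degrees(np.arctan2(e[1],e[0])));e2=W[2]-W[0];print(np.linalg.norm(e2),np.degrees(np.arctan2(e2[1],e2[0])))
c=(W[1]+W[2])/2; u=e/np.linalg.norm(e); print('c',c,'b',c+40*u,'a',c-40*u)
# pack edge
im2=cv2.imread('pics/w4.png');cv2.imwrite('pics/w4c.png',cv2.resize(im2[165:255,180:330],(800,480),interpolation=3))
E
```

```text
[[ 76.94  91.76]
 [299.14  91.89]
 [ 91.72 214.74]]
[[ 535.5 -265.6]
 [ 551.5  -75. ]
 [ 645.9 -274.9]]
191.23224852530953 85.19573498872464
110.79555025463637 -4.833325837345661
c [ 598.66294992 -174.93840866] b [ 602.01303074 -135.07894355] a [ 595.31286909 -214.79787376]
```

View pics/w4c.png

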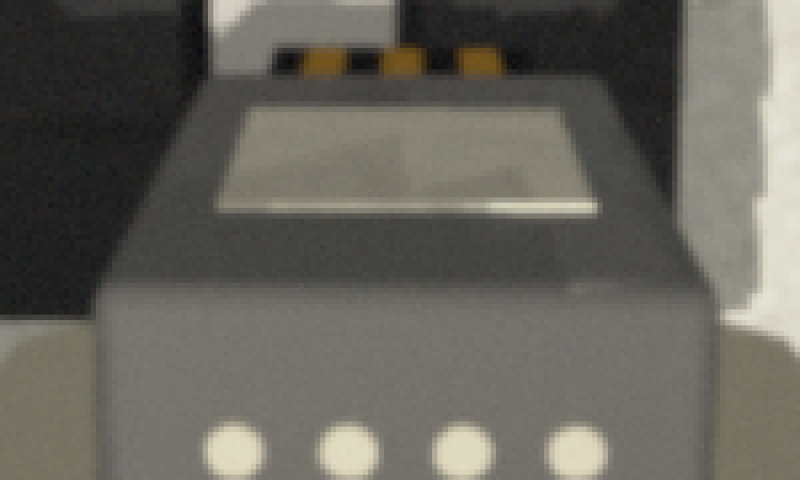

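Request:
{"method": "servo_tool", "body": {"plan": [-8,-12,0,0,-15,-24,0,0,-17.5,-28,0,0,-17.5,-28,10,0,-17.5,-28,30,0,-17.5,-28,44,0,-17.5,-28,48,0,-17.5,-28,48,0]}}

```text
clock: 5.92
ee_pos: [600.0, -134.4, 353.0]
tool_rot: [[0.084, 0.996, -0.003], [0.996, -0.084, 0.001], [0.001, -0.003, -1.0]]
force: [0.4, 0.6, -4.3]
grip_width: 43.3
```

```bash
python3 - <<'E'
from h import *
im=arm.grab_frame('scene')[:,:,::-1]; cv2.imwrite('pics/s5.png',cv2.resize(im[70:210,110:260],(642,600),interpolation=3))
go(600,-134.1,262.9+80,85.2)
E
```

```text
t 5.97 pos [ 600.2 -134.5  354.3] ang 85.2 F [ 0.5 -0.6 -3.4] w 44.06500362322422
d tool [ 0.4 -0.2 11.4] ('turn rad', np.float64(0.0001))
```

View pics/s5.png

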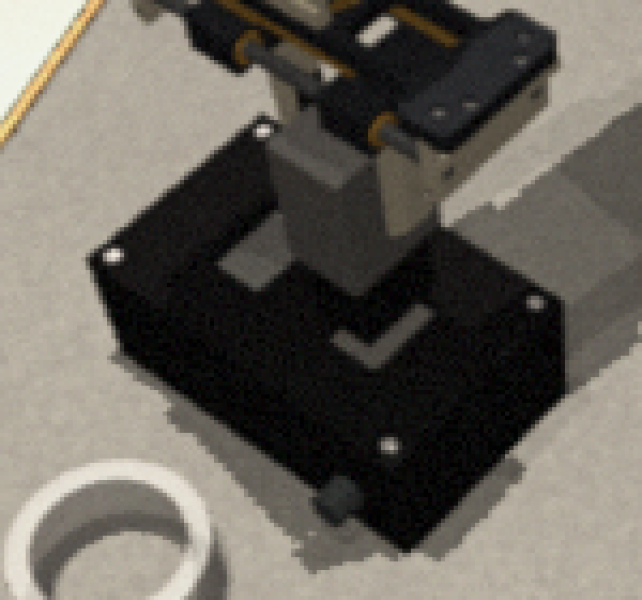

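Request:
{"method": "servo_tool", "body": {"plan": [0,0,3,0,0,0,6,0,0,0,9,0,0,0,11,0,0,0,12,0,0,0,13,0,0,0,14,0,0,0,14,0]}}

```text
clock: 6.63
ee_pos: [600.2, -134.6, 340.6]
tool_rot: [[0.084, 0.996, -0.0], [0.996, -0.084, 0.0], [0.0, -0.0, -1.0]]
force: [-0.9, 0.4, -5.4]
grip_width: 43.7
```

Request:
{"method": "servo_tool", "body": {"plan": [0,0,1,0,0,0,2,0,0,0,3,0,0,0,4,0,0,0,5,0,0,0,5,0]}}

```text
clock: 7.13
ee_pos: [600.1, -134.6, 335.5]
tool_rot: [[0.084, 0.996, -0.0], [0.996, -0.084, 0.0], [0.0, -0.0, -1.0]]
force: [0.3, -0.5, -3.8]
grip_width: 44.0
```

Request:
{"method": "servo_tool", "body": {"plan": [0,0,1,0,0,0,2,0,0,0,3,0,0,0,4,0,0,0,5,0,0,0,5,0]}}

```text
clock: 7.63
ee_pos: [600.2, -134.6, 330.9]
tool_rot: [[0.084, 0.996, 0.0], [0.996, -0.084, -0.0], [-0.0, 0.0, -1.0]]
force: [-1.4, 0.1, 2.8]
grip_width: 44.0
```

Request:
{"method": "servo_tool", "body": {"plan": [0,0,1,0,0,0,2.5,0,0,0,4,0,0,0,5.5,0,0,0,7,0,0,0,8.5,0,0,0,9,0,0,0,9,0]}}

```text
clock: 8.3
ee_pos: [600.2, -134.6, 321.4]
tool_rot: [[0.084, 0.996, -0.0], [0.996, -0.084, 0.0], [0.0, -0.0, -1.0]]
force: [0.8, -0.2, 0.3]
grip_width: 44.0
```

Underside about 21.5 mm in. Now creeping across the possible stop at 26 mm.

Request:
{"method": "servo_tool", "body": {"plan": [0,0,0.7,0,0,0,1.4,0,0,0,2,0,0,0,2.7,0,0,0,3.3,0,0,0,4,0]}}

```text
clock: 8.8
ee_pos: [600.2, -134.6, 317.8]
tool_rot: [[0.084, 0.996, 0.0], [0.996, -0.084, -0.0], [-0.0, 0.0, -1.0]]
force: [0.8, -0.2, 3.5]
grip_width: 43.8
```

Request:
{"method": "servo_tool", "body": {"plan": [0,0,0.5,0,0,0,1,0,0,0,1.5,0]}}

```text
clock: 9.05
ee_pos: [600.2, -134.6, 316.7]
tool_rot: [[0.084, 0.996, 0.0], [0.996, -0.084, -0.0], [-0.0, 0.0, -1.0]]
force: [-2.0, 1.5, 11.9]
grip_width: 43.7
```

Request:
{"method": "servo_tool", "body": {"plan": [0,0,0.5,0,0,0,0.5,0]}}

```text
clock: 9.22
ee_pos: [600.2, -134.5, 316.7]
tool_rot: [[0.084, 0.996, 0.001], [0.996, -0.084, -0.0], [-0.0, 0.001, -1.0]]
force: [-4.3, 0.6, 11.0]
grip_width: 43.8
```

Request:
{"method": "servo_tool", "body": {"plan": [0,0,0.6,0,0,0,1.2,0,0,0,1.2,0]}}

```text
clock: 9.47
ee_pos: [600.2, -134.6, 316.6]
tool_rot: [[0.084, 0.996, 0.002], [0.996, -0.084, -0.001], [-0.0, 0.002, -1.0]]
force: [-6.5, 0.1, 19.4]
grip_width: 43.7
```

Stopped dead at about 26 mm, with force rising and no travel. Bay_b is blocked, so I'm withdrawing and using the other bay.

Request:
{"method": "servo_tool", "body": {"plan": [0,0,-3,0,0,0,-9,0,0,0,-15,0,0,0,-21,0,0,0,-27,0,0,0,-35,0,0,0,-43,0,0,0,-46,0]}}

```text
clock: 10.13
ee_pos: [600.3, -134.6, 362.3]
tool_rot: [[0.084, 0.996, 0.002], [0.996, -0.084, -0.0], [-0.0, 0.002, -1.0]]
force: [-0.2, -0.1, -3.9]
grip_width: 43.8
```

Request:
{"method": "servo_tool", "body": {"plan": [-8,0,0,0,-24,0,0,0,-40,0,0,0,-56,0,0,0,-72,0,0,0,-80,0,0,0,-80,0,0,0]}}

```text
clock: 10.72
ee_pos: [593.2, -216.2, 360.2]
tool_rot: [[0.086, 0.996, -0.0], [0.996, -0.086, -0.0], [-0.0, -0.0, -1.0]]
force: [-1.2, 0.0, -4.8]
grip_width: 43.9
```

```bash
python3 - <<'E'
from h import *
im=arm.grab_frame('scene')[:,:,::-1]; cv2.imwrite('pics/s6.png',cv2.resize(im[70:210,110:260],(642,600),interpolation=3))
im=arm.grab_frame('wrist')[:,:,::-1]; cv2.imwrite('pics/w6.png',im)
go(600.2-6.7,-134.6-79.7,262.9+80,85.2)
E
```

```text
t 10.82 pos [ 593.4 -214.5  360.4] ang 85.16 F [-0.4  0.5 -5.4] w 43.79084419175197
d tool [ 0.2  0.1 17.5] ('turn rad', np.float64(-0.0008))
```

View pics/s6.png

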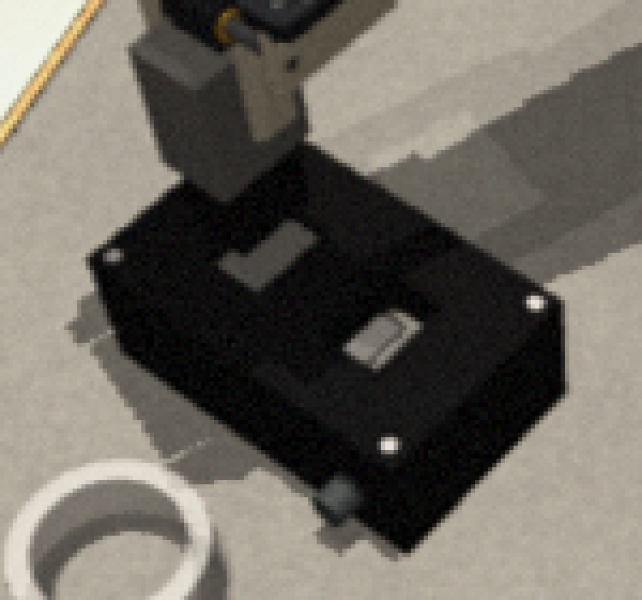

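View pics/w6.png

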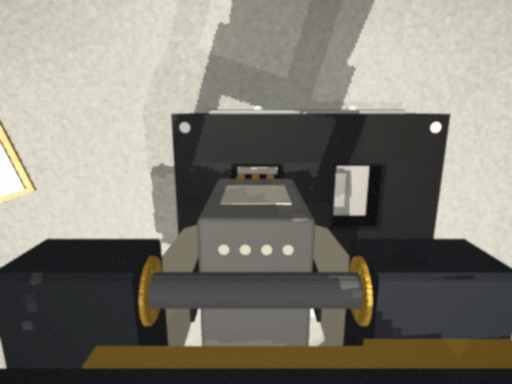

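Request:
{"method": "servo_tool", "body": {"plan": [0,0,6,0,0,0,12,0,0,0,16,0,0,0,19,0,0,0,21,0,0,0,23,0,0,0,25,0,0,0,25,0]}}

```text
clock: 11.48
ee_pos: [593.4, -214.2, 335.2]
tool_rot: [[0.084, 0.996, -0.0], [0.996, -0.084, 0.0], [0.0, -0.0, -1.0]]
force: [0.0, 0.4, -4.8]
grip_width: 43.5
```

Request:
{"method": "servo_tool", "body": {"plan": [0,0,1,0,0,0,2,0,0,0,3,0,0,0,4,0,0,0,5,0,0,0,5,0]}}

```text
clock: 11.98
ee_pos: [593.5, -214.3, 330.6]
tool_rot: [[0.084, 0.996, 0.0], [0.996, -0.084, -0.0], [-0.0, 0.0, -1.0]]
force: [-1.6, 0.4, 2.0]
grip_width: 43.6
```

Request:
{"method": "servo_tool", "body": {"plan": [0,0,1.5,0,0,0,3,0,0,0,4.5,0,0,0,6,0,0,0,7.5,0,0,0,9,0,0,0,10,0,0,0,10,0]}}

```text
clock: 12.65
ee_pos: [593.5, -214.3, 320.2]
tool_rot: [[0.084, 0.996, -0.0], [0.996, -0.084, 0.0], [0.0, -0.0, -1.0]]
force: [0.6, -0.2, -1.3]
grip_width: 43.6
```

Request:
{"method": "servo_tool", "body": {"plan": [0,0,0.7,0,0,0,1.4,0,0,0,2,0,0,0,2.7,0,0,0,3.4,0,0,0,4.1,0,0,0,4.8,0,0,0,5,0]}}

```text
clock: 13.32
ee_pos: [593.5, -214.3, 315.4]
tool_rot: [[0.084, 0.996, 0.0], [0.996, -0.084, -0.0], [-0.0, 0.0, -1.0]]
force: [0.9, -0.2, 3.4]
grip_width: 43.7
```

Request:
{"method": "servo_tool", "body": {"plan": [0,0,0.7,0,0,0,1.4,0,0,0,2,0,0,0,3,0]}}

```text
clock: 13.65
ee_pos: [593.5, -214.3, 312.5]
tool_rot: [[0.084, 0.996, 0.0], [0.996, -0.084, -0.0], [-0.0, 0.0, -1.0]]
force: [1.0, 0.3, 3.4]
grip_width: 44.0
```

Request:
{"method": "servo_tool", "body": {"plan": [0,0,1.5,0,0,0,3,0,0,0,4.5,0,0,0,6,0,0,0,7.5,0,0,0,9,0,0,0,10,0,0,0,10,0]}}

```text
clock: 14.32
ee_pos: [593.5, -214.3, 302.1]
tool_rot: [[0.084, 0.996, -0.0], [0.996, -0.084, 0.0], [0.0, -0.0, -1.0]]
force: [1.3, -1.3, 0.4]
grip_width: 43.9
```

Depth is now about 41 mm in a free bay. Going to about 48, then creeping onto the shoulder.

Request:
{"method": "servo_tool", "body": {"plan": [0,0,1,0,0,0,2,0,0,0,3,0,0,0,4,0,0,0,5,0,0,0,6,0,0,0,7,0,0,0,7,0]}}

```text
clock: 14.98
ee_pos: [593.5, -214.3, 295.2]
tool_rot: [[0.084, 0.996, -0.0], [0.996, -0.084, 0.0], [0.0, -0.0, -1.0]]
force: [0.2, -2.2, 0.8]
grip_width: 44.0
```

Request:
{"method": "servo_tool", "body": {"plan": [0,0,0.5,0,0,0,1,0,0,0,1.5,0,0,0,2,0]}}

```text
clock: 15.32
ee_pos: [593.4, -214.3, 293.5]
tool_rot: [[0.084, 0.996, -0.0], [0.996, -0.084, -0.0], [-0.0, -0.0, -1.0]]
force: [1.5, -0.3, 3.0]
grip_width: 44.0
```

Request:
{"method": "servo_tool", "body": {"plan": [0,0,0.5,0,0,0,1,0,0,0,1.5,0,0,0,1.5,0]}}

```text
clock: 15.65
ee_pos: [593.4, -214.3, 292.8]
tool_rot: [[0.084, 0.996, 0.0], [0.996, -0.084, -0.0], [-0.0, 0.0, -1.0]]
force: [-2.6, -1.2, 8.8]
grip_width: 43.5
```

Request:
{"method": "servo_tool", "body": {"plan": [0,0,0.5,0,0,0,1,0,0,0,1.5,0,0,0,1.5,0]}}

```text
clock: 15.98
ee_pos: [593.4, -214.3, 292.7]
tool_rot: [[0.084, 0.996, 0.001], [0.996, -0.084, -0.0], [-0.0, 0.001, -1.0]]
force: [-8.6, 1.5, 21.7]
grip_width: 43.9
```

Request:
{"method": "servo_tool", "body": {"plan": [0,0,-0.8,0,0,0,-1.5,0,0,0,-1.5,0]}}

```text
clock: 16.23
ee_pos: [593.5, -214.3, 292.8]
tool_rot: [[0.084, 0.996, 0.0], [0.996, -0.084, -0.0], [-0.0, 0.0, -1.0]]
force: [-2.6, -0.1, 10.1]
grip_width: 43.8
```

```bash
python3 - <<'E'
from h import *
im=arm.grab_frame('scene')[:,:,::-1]; cv2.imwrite('pics/s7.png',cv2.resize(im[70:210,110:260],(642,600),interpolation=3))
go(593.4,-214.3,292.7,85.2)
E
```

```text
t 16.28 pos [ 593.4 -214.3  292.8] ang 85.2 F [-2.2 -0.9  8.7] w 43.60084094195703
d tool [ 0.  -0.   0.1] ('turn rad', np.float64(-0.0001))
```

View pics/s7.png

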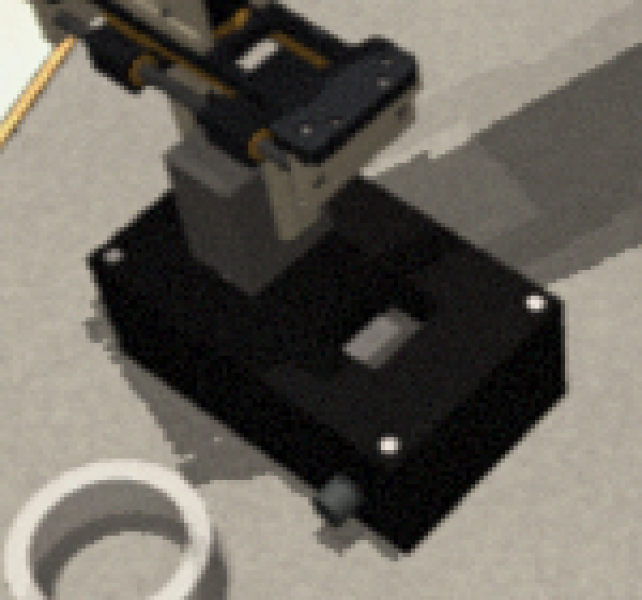

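Pack's shoulder sits on the deck (crop about (255,295)). Releasing.

Request:
{"method": "servo_tool", "body": {"plan": [0,0,0,0,0,0,0,0,0,0,0,0,0,0,0,0,0,0,0,0,0,0,0,0,0,0,0,0,0,0,0,0], "claw": 100}}

```text
clock: 16.95
ee_pos: [593.5, -214.3, 292.0]
tool_rot: [[0.084, 0.996, -0.0], [0.996, -0.084, 0.0], [0.0, -0.0, -1.0]]
force: [0.3, -1.1, -0.3]
grip_width: 91.0
```

Request:
{"method": "servo_tool", "body": {"plan": [0,0,0,0,0,0,-5,0,0,0,-20,0,0,0,-40,0,0,0,-65,0,0,0,-90,0,0,0,-110,0,0,0,-120,0]}}

```text
clock: 17.62
ee_pos: [593.3, -214.2, 416.6]
tool_rot: [[0.084, 0.996, 0.004], [0.996, -0.084, -0.002], [-0.001, 0.004, -1.0]]
force: [0.5, -0.3, 0.5]
grip_width: 92.9
```

```bash
python3 - <<'E'
from h import *
im=arm.grab_frame('scene')[:,:,::-1]; cv2.imwrite('pics/s8.png',im); cv2.imwrite('pics/s8c.png',cv2.resize(im[70:210,110:260],(642,600),interpolation=3))
im=arm.grab_frame('wrist')[:,:,::-1]; cv2.imwrite('pics/w8.png',im)
go(593.4,-214.3,292.7,85.2)
E
```

```text
t 17.72 pos [ 593.4 -214.3  414.8] ang 85.2 F [ 0.3  0.5 -0.5] w 92.86720225082081
d tool [ 1.000e-01 -4.000e-01  1.221e+02] ('turn rad', np.float64(0.0))
```

View pics/s8c.png

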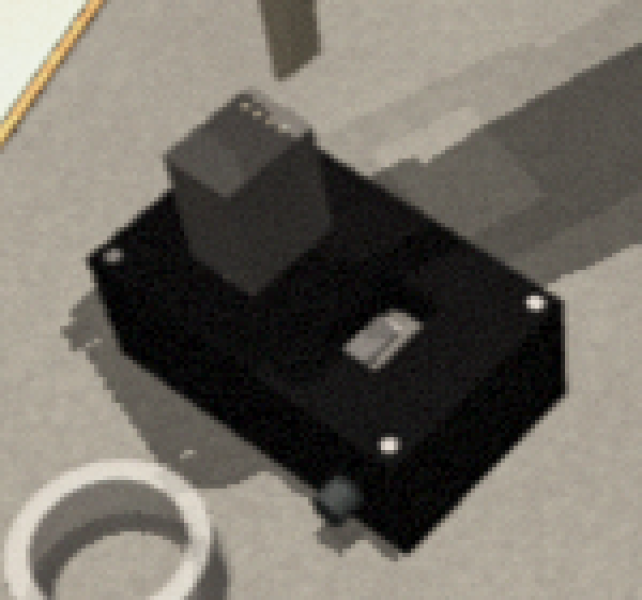

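View pics/w8.png

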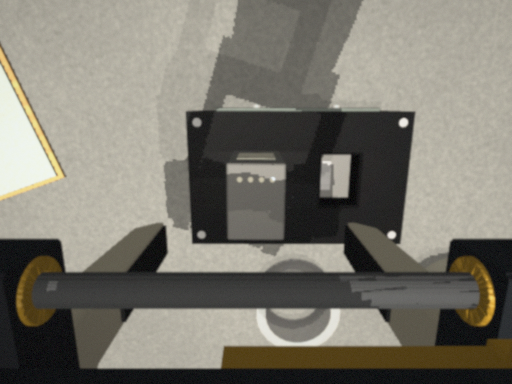

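View pics/s8.png

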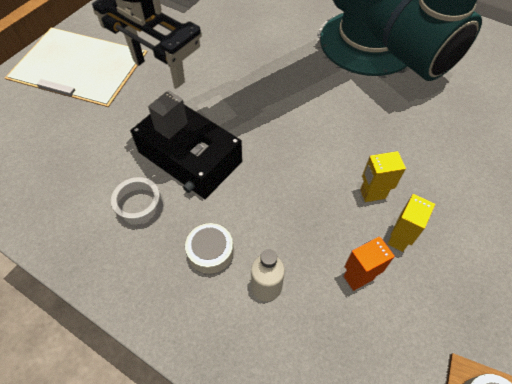

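The pack stands seated at scene (170,115) with its shoulder on the deck. The bystanders haven't moved, and the arm is clear.

```bash
python3 -c "
from plant import arm
print(arm.job_done(), arm.get_state()['clock'])"
```

```text
the job is handed in; nothing more can be done
the job is handed in; nothing more can be done
```

The grey pack is plugged fully into bay_a, released, and the job was handed in at about 18 s. The hand-in reports no verdict.

- **First try, bay_b:** the pack stopped dead at about 26 mm. The push there was about 25 N, and I took it back out.
- **Second try, bay_a:** it slid past 26 mm with only the light shutter resistance. It stopped at about 50 mm, where I pressed with about 26 N against the shoulder, well under the 90 N limit.
- **Last checks:** the final pictures show the pack upright with its shoulder on the deck. The gripper is open about 120 mm above, reading almost no force. The filter, tape roll, bottle and coloured look-alikes haven't moved.
- **Disagreement:** before insertion the cameras disagreed by 2–3 mm on where the pack sat in the grip. I used about 1.8 mm offset, and it entered both bays with no sideways force worth noting.

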